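# Put the analyser's service set away in its fitted tray

## Robot

A 6-joint arm with a two-finger parallel gripper is mounted at the origin on a cart in front of the work surface, level with it; the furniture and walls round the work are solid. World frame = base frame: x ahead of the robot, y to its left, z up, the work surface at z = 0. Lengths are in m, angles in rad, forces in N, time in s.
With the tool pointing down it reaches from about 0.25 to 0.775 m from the base axis. Payload 8.9 kg.
Tool frame: the origin (TCP) lies at the very end of the fingers, on their centre line; the grasp point (between the pads) lies 19 mm behind it; z points along the fingers, y is the line along which they close (so a half turn about z gives the same grasp; the last joint's range is limited). The gripper opens to 85 mm and grips with 20 to 120 N. Pads are 22 mm wide; open, the fingers measure 114 mm over their backs; the gripper's body (76 mm by 85 mm) begins 54 mm behind the grasp point. The pads swing forward as they close: fully open they stand 13 mm farther back than shut.
Start: joints at [-1.465, 0.291, -0.153, 1.127, 0, 1.431], TCP at [0.127, -0.509, 0.231] pointing down, gripper open.
Joint ranges: [-2.52, 2.52], [-0.91, 1.74], [-1.3, 1.37], [-1.96, 2.02], [-1.52, 1.47], [-3.14, 3.14]. Speed limits (rad/s): [2.22, 2.22, 2.79, 3.14, 3.14, 3.14].

## Interface

Orientations are given as [roll, pitch, yaw] about the fixed x, y, z axes, in that order (R = Rz(yaw) Ry(pitch) Rx(roll)).
In Python, from plant import arm, eyes, spotter gives the robot as it stands.
- The arm moves only by the tool drive_tool, never from a script. Its argument "moves" is a list that holds one entry, the list of rows, each a list of 6 numbers: the shift along the tool's x, y, z in cm, then the turn, a rotation vector about the tool's x, y, z in degrees. In form: [[[x, y, z, rx, ry, rz], ...]]. A call has 1 to 20 rows; each row is the pose to reach, as a shift and turn from the pose commanded when the call began, along the tool's axes at that moment; what a row does not reach only later rows make up. A row lasts 1/8 s, in which the tool goes at most 62.5 mm and 10.7 degrees, less where a joint would pass 70% of its speed; a pose out of reach is approached as far as the arm can. A call with a gripper value outside its range is refused whole. "gripper" is the opening, from 0 (shut) to 1 (fully open), set as the call begins (left out, the last holds). The fingers move at their own pace and stop on an object; "grip_force" is the grip in N (left out, the last holds). Time passes only in rows, so rows that repeat a pose let the fingers close. It gives the time, the measured TCP pose, the force, the opening and the grip force at its end, in the units of the state.
- arm.read_state(): the state, without advancing time (a new reading comes with each control period).
- eyes.snapshot(name): name is "scene" or "top" or "wrist"; returns the picture (384x512x3 uint8, red, green, blue); there is no depth.
- eyes.camera_model(name): a dict with "intrinsics" (3x3 intrinsics, pixels), "R" (3x3) and "t" (3): a world point X has camera coordinates R X + t. Camera axes: x right, y down, z forward; pixel columns grow to the right and rows downward; lengths in m; the calibration is good to about 2 mm. The wrist camera is an equidistant fisheye: a pixel r from the principal point sees the ray r / f radians off the axis. A picture is of the moment at which its call begins: read the wrist's pose just before it. camera_model takes no time and is no camera call; for the wrist camera it gives the pose at the moment of the call.
- arm.close_job(): hands the job in; it is judged then, once.
Trained networks look in the newest picture that a camera, given by its name, has taken for a name from the list of things; names that differ only in an ending like _2 or _b are one class to them, and where a whole thing is asked for, a point or a joint stands for the part that bears it (a point fixed in the world has none). Each returns a list of dicts, best first, with "p" (0 to 1); they miss things now and then, are a little off and sometimes report something else, mostly with a low value. They report only what shows in the picture. A call takes as long as a camera call.
- spotter.boxes_of(target, camera): "xy" ([column, row] in pixels, amid what is visible of it).
- spotter.cut_out(target, camera): "mask" (384x512 bool, what is visible of it) and "xy" ([column, row] in pixels, amid what is visible of it).
- spotter.tip_of(target, camera): "xy" ([column, row] in pixels: a listed point, or the origin of a listed thing).
The state is a dict: "time": time; "joint_pos": joint angles; "dq": joint speeds; "joint_torque": joint torques, N m; "position": TCP position; "eef_rot": TCP orientation; "wrist_force": force on the tool from outside, world axes, zero at the start; "wrist_torque": the same for the moment, N m; "gripper_width": finger opening in m; "gripper_force": force on a finger pad.
Only numpy, scipy, OpenCV 4.12 (cv2) and the standard library are available. Lean on these libraries where they do the work, as an engineer would, in place of code of your own. Each camera call takes 0.05 s, during which the arm holds its last target. There are 200 camera calls.

## Task

Put the analyser's service set away in its fitted blue tray: lay the red-handled screwdriver, the blue-capped tube and the white check cassette, which lie in front of the instruments to its right, flat in the compartments shaped for them, handle and cap at the ends made for them. Then swing the steel retaining bar down over them until it is fully closed and let go; leave everything else on the bench where it is, the white-capped tube included.

Things in the scene. Friction and masses are not known exactly. Their poses are not given: they have to be found in the camera images.
- service_tray: Fitted service tray, 175 (x) x 148 (y) x 24 mm, aluminium with blue insert, fixed. Origin: underside, middle of the finger channel; +x to the bar's hinge side. Insert floor 4 mm, top 22 mm above the underside. The channel, open at floor level, crosses the whole width at x = -22..22 mm; the compartments' long axes run along x on both sides of it, 30 mm free between parts for fingers.
- driver_place (a point): On the tray's floor in the channel, on the screwdriver compartment's centre line (tray y = +52 mm). Pocket for the handle: 27 mm wide, tray x = 22..55 mm; slot for the shaft: 12 mm wide, x = -99..-22. So butt towards +x; lying home, butt end at x = +50, blade end at x = -93 (play 5 mm each way).
- tube_place (a point): On the tray's floor in the channel, on the tube compartment's centre line (tray y = -52 mm). Cap well 27 mm wide at tray x = -65..-41 mm, then 20.5 mm wide to x = -22; beyond the channel 20.5 mm wide at x = 22..57. So cap towards -x; lying home, cap's outer end at x = -60, tip at x = +52 (play 5 mm each way).
- cassette_place (a point): Middle of the cassette compartment (tray x = 0, y = 0), on top of its rest rib, 12 mm above the tray's underside and 14 mm wide: the cassette lies on it. Compartment 80 mm long (along tray x), 26 mm wide; either way round.
- retaining_bar (a joint): Hinge of the steel retaining bar (rad): 0 = closed, level over the channel; 1.7 to 1.95 = open, leaning back (stop 2.0). Axis parallel to tray y at tray x = 72, z = 31 mm; the bar's middle is at tray x = 72 - 72 cos q, z = 31 + 72 sin q mm. Stiff hinge (1.3 N at the bar): stays where left, no catch. Closed, it clears parts lying home by 3 mm; it cannot close over one that is not down.
- bar_grip (a point): Middle of the retaining bar: centre of a black sleeve 10 mm in diameter, 44 mm long, on the 8 mm steel bar, 145 mm long, along tray y. Closed, it is 31 mm above the tray's underside, 10 mm above the cassette's top.
- screwdriver: Screwdriver lying down, 143 mm long, 55 g: red round handle 21 mm in diameter (its y = +1.5..+71.5 mm), steel shaft 5 mm (y = -71.5..+1.5). Origin at mid-length on its underside; y points to the butt. It can roll: take its axis from its two end points. Grip the handle; gripped 22 mm from mid-length towards the butt, the grip comes over the tray's channel.
- driver_butt (a point): Butt end of the screwdriver's red handle, on its axis, 10 mm above the surface it lies on.
- driver_tip (a point): Blade end of the screwdriver, on its axis (143 mm from the butt), 10 mm above the surface it lies on.
- tube: 15 ml conical plastic tube with a BLUE screw cap, lying on its side, 112 mm long, 16 g: body 16.6 mm in diameter, cap 22 mm in diameter and 14 mm long at its -y end, pointed tip at +y. Origin at mid-length on its underside (turns with the tube as it rolls, so use the two end points). It rolls when pushed from the side: close both fingers round it evenly.
- tube_cap (a point): Centre of the blue cap, on the tube's axis, 7 mm from the cap's outer end, 11 mm above the surface it lies on.
- tube_tip (a point): Pointed tip of the blue-capped tube, on its axis (104.5 mm from point tube_cap), 8 mm above the surface it lies on.
- cassette: White plastic check cassette, 70 (its x) x 20 (its y) x 9 mm, lying flat face up, 12 g. Origin in the middle of its underside.
- white_tube_mid (a point): Bystander: middle of a tube like the other, 112 x 22 mm, but with a WHITE cap, lying among the parts (rolls as well); it is not part of the set.
- tweezers: Bystander: steel tweezers 124 x 12 x 9 mm lying flat.
- tube50: Bystander: 50 ml tube with a red cap, standing, 34 mm across, 112 mm high. (The instruments behind the work are up to 152 mm high; at the far right, near [0.50, -0.50], a pipette stand is 293 mm high.)
- timer: Bystander: small white timer 62 x 62 x 18 mm, in front of the analyser.

How it is judged:
On the way, in this order (a step that is already met when the one before it is completed fails the run):
1. screwdriver, blue-capped tube and cassette lie flat in their own compartments, right way round, before the bar is closed (x of tube_cap in the frame of service_tray between -0.0605 and -0.0455 m and y of tube_cap in the frame of service_tray between -0.058 and -0.046 m and z of tube_cap in the frame of service_tray between 0.011 and 0.0195 m and x of tube_tip in the frame of service_tray between 0.044 and 0.059 m and y of tube_tip in the frame of service_tray between -0.0595 and -0.0445 m and z of tube_tip in the frame of service_tray between 0.008 and 0.0165 m and x of driver_butt in the frame of service_tray between 0.0425 and 0.057 m and y of driver_butt in the frame of service_tray between 0.0455 and 0.0585 m and z of driver_butt in the frame of service_tray between 0.009 and 0.018 m and x of driver_tip in the frame of service_tray between -0.1005 and -0.086 m and y of driver_tip in the frame of service_tray between 0.0445 and 0.0595 m and z of driver_tip in the frame of service_tray between 0.008 and 0.02 m and x of cassette in the frame of service_tray between -0.008 and 0.008 m and y of cassette in the frame of service_tray between -0.006 and 0.006 m and z of cassette in the frame of service_tray between 0.009 and 0.0155 m and angle between the x axis of cassette and the x axis of service_tray, either way round below 0.16 rad and angle between cassette's own z axis and vertical below 0.1 rad), for 0.2 s.
2. the retaining bar is swung down fully over them (value of joint retaining_bar below 0.07 rad), for 0.2 s.
At the end, for the whole second after the job is handed in: Screwdriver (butt to the hinge side), blue-capped tube (cap away from it) and cassette (either way round) lie at rest on the floors of their own compartments, within about 6 mm of home and propped by no more than 4 mm; the bar is closed to 0.07 rad; nothing else has moved over 30 mm (all of step 1 and linear speed of each of tube, screwdriver, cassette below 0.02 m/s and value of joint retaining_bar below 0.07 rad); the robot touches nothing.
It fails at once if the white-capped tube is moved from its place (over 30 mm) (distance of white_tube_mid from where it was at the start of the episode above 0.03 m).
It fails at once if another thing on the bench is moved from its place (over 30 mm) (distance of any of tweezers, tube50, timer from where it was at the start of the episode above 0.03 m).
It also fails if it takes over 72 s, if anything falls off the work surface, if the arm or the gripper's body presses on something with over 40 N, if the wrist force passes 120 N, or if a joint passes its speed limit or range.

## Working session

There is one attempt and no reset: what is moved stays moved. The work goes in short steps, Python scripts to look and compute and a tool call to move; the robot and the scene stay as the last step left them, time stands still between calls to the robot, and variables do not carry over. Pictures are saved under pics/ and viewed, at most 13 in all, crops included, and the job is handed in when it is done.

Besides the shell and the picture viewer there is one more tool, called after "Request:" as name([rows], argument=value, ...), one row to a line, values as JSON. drive_tool: Moves the arm, as the interface text tells. Its arguments: {"type":"object","properties":{"moves":{"type":"array","items":{"type":"array","items":{"type":"array","items":{"type":"number"}}}},"gripper":{"type":"number"},"grip_force":{"type":"number"}},"required":["moves"]}

```bash
ls; mkdir -p pics; cat > h.py <<'E'
import numpy as np,cv2
from plant import arm,eyes,spotter
from scipy.spatial.transform import Rotation as Ro
def ray(cam,xy,m=None):
    m=m or eyes.camera_model(cam);K=np.array(m["intrinsics"]);R=np.array(m["R"]);t=np.array(m["t"])
    x=(xy[0]-K[0,2])/K[0,0];y=(xy[1]-K[1,2])/K[1,1]
    if cam=="wrist":
        r=np.hypot(x,y);d=np.array([0,0,1.]) if r<1e-9 else np.array([np.sin(r)*x/r,np.sin(r)*y/r,np.cos(r)])
    else: d=np.array([x,y,1.])
    return -R.T@t,R.T@d
def at(cam,xy,z,m=None):
    c,d=ray(cam,xy,m);return c+d*(z-c[2])/d[2]
def tri(obs):
    A=np.zeros((3,3));b=np.zeros(3)
    for c,d in obs:
        d=d/np.linalg.norm(d);P=np.eye(3)-np.outer(d,d);A+=P;b+=P@c
    return np.linalg.solve(A,b)
E
python3 - <<'E'
from h import *
ims=[]
for c in["scene","top","wrist"]:
    im=eyes.snapshot(c);cv2.imwrite(f"pics/{c}0.png",im[:,:,::-1])
    for n in["driver_butt","driver_tip","tube_cap","tube_tip","cassette","white_tube_mid","service_tray","bar_grip","driver_place","tube_place","cassette_place","tweezers","tube50","timer"]:
        z={"driver_butt":.010,"driver_tip":.01,"tube_cap":.011,"tube_tip":.008,"white_tube_mid":.011,"driver_place":.004,"tube_place":.004,"cassette_place":.012}.get(n,0)
        for r in spotter.tip_of(n,c)[:2]: print(c,n,round(r["p"],2),np.round(r["xy"],1),np.round(at(c,r["xy"],z),3))
E
```

```text
pics
scene driver_butt 0.73 [254.4 213.8] [0.45  0.029 0.01 ]
scene driver_tip 0.44 [277.3 184.9] [ 0.458 -0.106  0.01 ]
scene driver_tip 0.19 [290.9 157.3] [ 0.489 -0.234  0.01 ]
scene tube_tip 0.56 [288.7 156.6] [ 0.498 -0.234  0.008]
scene cassette 0.73 [230.2 238.4] [0.459 0.136 0.   ]
scene cassette 0.27 [270.6 137.3] [ 0.606 -0.283  0.   ]
scene white_tube_mid 0.44 [314.4 139.3] [ 0.469 -0.356  0.011]
scene service_tray 0.37 [174.5 272.2] [0.514 0.312 0.   ]
scene bar_grip 0.66 [131.6 244.6] [0.675 0.319 0.   ]
scene bar_grip 0.24 [233.9 183.3] [ 0.579 -0.037  0.   ]
scene driver_place 0.62 [164.4 284.8] [0.508 0.357 0.004]
scene tube_place 0.67 [179.2 257. ] [0.534 0.27  0.004]
scene cassette_place 0.85 [174.1 273. ] [0.508 0.318 0.012]
scene cassette_place 0.5 [232.4 184. ] [ 0.575 -0.024  0.012]
scene tweezers 0.54 [234.6 181.4] [ 0.582 -0.044  0.   ]
scene tweezers 0.5 [293.6 171.1] [ 0.452 -0.195  0.   ]
scene tube50 0.72 [274.1 139.7] [ 0.589 -0.281  0.   ]
scene tube50 0.6 [295.3 172. ] [ 0.445 -0.195  0.   ]
scene timer 0.86 [206.1 212.1] [0.577 0.105 0.   ]
top driver_
[... 495 characters left out ...]
te_tube_mid 0.51 [228.  161.2] [0.569 0.109 0.011]
top service_tray 0.78 [160.2 178.9] [0.513 0.323 0.   ]
top service_tray 0.16 [315.3 213.4] [ 0.411 -0.161  0.   ]
top bar_grip 0.72 [144.5 143. ] [0.627 0.376 0.   ]
top driver_place 0.79 [148.  181.8] [0.503 0.36  0.004]
top tube_place 0.87 [175.8 174.2] [0.528 0.273 0.004]
top tube_place 0.19 [162.7 180.1] [0.509 0.313 0.004]
top cassette_place 0.86 [158.7 175.7] [0.522 0.324 0.012]
top tweezers 0.57 [277.3 161.6] [ 0.57  -0.044  0.   ]
top tube50 0.77 [324.  198.8] [ 0.456 -0.188  0.   ]
top tube50 0.6 [350.8 160.7] [ 0.574 -0.27   0.   ]
top timer 0.67 [228.9 165.8] [0.556 0.107 0.   ]
top timer 0.25 [327.1 200.2] [ 0.451 -0.197  0.   ]
```

```bash
python3 - <<'E'
import cv2
a=cv2.imread("pics/top0.png")[120:250,100:420];cv2.imwrite("pics/a.png",cv2.resize(a,(800,325),interpolation=cv2.INTER_CUBIC))
E
```

```text
(no output)
```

View pics/a.png

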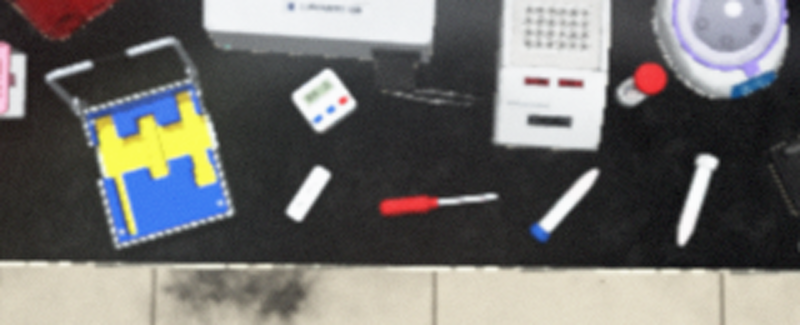

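View pics/scene0.png

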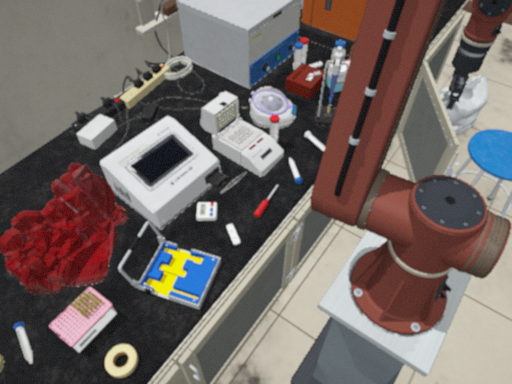

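```bash
cat >> h.py <<'E'
def need(p,yaw,s=None):
    "shift cm & rotvec deg in tool axes to vertical tool at p with tool-y line at world angle yaw (mod pi)"
    s=s or arm.read_state();Rc=Ro.from_euler("xyz",s["eef_rot"]);out=[]
    d=Rc.inv().apply(np.array(p)-s["position"])*100
    for k in(0,1):
        a=yaw+k*np.pi; y=[np.cos(a),np.sin(a),0];z=[0,0,-1];x=np.cross(y,z)
        rv=(Rc.inv()*Ro.from_matrix(np.array([x,y,z]).T)).as_rotvec(degrees=True)
        print("shift",np.round(d,2),"rot",np.round(rv,1))
E
python3 - <<'E'
from h import *
s=arm.read_state();print(s["position"],s["eef_rot"],s["time"])
m=eyes.camera_model("wrist");R=np.array(m["R"]);c=-R.T@np.array(m["t"]);Rc=Ro.from_euler("xyz",s["eef_rot"]).as_matrix()
print("cam in tool",Rc.T@(c-s["position"]),"axes cols",np.round(Rc.T@R.T,2),m["intrinsics"])
need((.40,-.10,.25),0.0)
E
```

```text
[ 0.1272411  -0.50933516  0.23130058] [-3.14158016e+00 -4.57044787e-05  2.44773289e-01] 2.25
cam in tool [ 0.08265891  0.00111244 -0.14222044] axes cols [[ 0.   -0.95 -0.32]
 [ 1.    0.   -0.  ]
 [ 0.   -0.32  0.95]] [[297.31863964   0.         252.04442867]
 [  0.         297.31863964 191.86330633]
 [  0.           0.           1.        ]]
shift [ 36.38 -33.1   -1.87] rot [  0.  -0. -76.]
shift [ 36.38 -33.1   -1.87] rot [ -0.  -0. 104.]
```

```bash
python3 - <<'E'
from h import *
need((.45,-.19,.20),np.radians(50))
E
```

```text
shift [ 39.05 -23.16   3.13] rot [   0.   -0. -126.]
shift [ 39.05 -23.16   3.13] rot [-0. -0. 54.]
```

Request:
drive_tool([
  [[39,-23,3,0,0,-126],[39,-23,3,0,0,-126],[39,-23,3,0,0,-126],[39,-23,3,0,0,-126],[39,-23,3,0,0,-126],[39,-23,3,0,0,-126],[39,-23,3,0,0,-126],[39,-23,3,0,0,-126],[39,-23,3,0,0,-126],[39,-23,3,0,0,-126],[39,-23,3,0,0,-126],[39,-23,3,0,0,-126],[39,-23,3,0,0,-126],[39,-23,3,0,0,-126],[39,-23,3,0,0,-126]],
], gripper=1)

```text
time: 4.12
position: [0.4499, -0.1917, 0.2013]
eef_rot: [-3.142, 0.0, 2.442]
wrist_force: [0.8, -0.2, -0.0]
gripper_width: 0.0855
gripper_force: 0.0
```

```bash
cat >> h.py <<'E'
Z={"driver_butt":.010,"driver_tip":.01,"tube_cap":.011,"tube_tip":.008,"white_tube_mid":.011,"driver_place":.004,"tube_place":.004,"cassette_place":.012,"bar_grip":.1}
def look(names,cams=("wrist",),fn=None,k=2):
    out={}
    for c in cams:
        m=eyes.camera_model(c);im=eyes.snapshot(c)
        if fn and c=="wrist": cv2.imwrite(f"pics/{fn}.png",cv2.resize(im[:,:,::-1],(768,576)))
        for n in names:
            for r in spotter.tip_of(n,c)[:k]: 
                P=at(c,r["xy"],Z.get(n,0),m);print(c,n,round(r["p"],2),np.round(r["xy"],1),np.round(P,4)); out.setdefault(n,P)
    return out
E
python3 - <<'E'
from h import *
look(["tube_cap","tube_tip","white_tube_mid","driver_butt","driver_tip"],fn="w1")
print(arm.read_state()["position"],arm.read_state()["joint_pos"])
E
```

```text
wrist tube_cap 0.76 [254.4 124.9] [ 0.4148 -0.1588  0.011 ]
wrist tube_tip 0.66 [248.6 213.8] [ 0.4932 -0.2335  0.008 ]
wrist white_tube_mid 0.75 [162.1 243.3] [ 0.4521 -0.3472  0.011 ]
wrist driver_butt 0.63 [390.1  45.4] [0.439  0.0292 0.01  ]
wrist driver_tip 0.92 [308.5 128.1] [ 0.4565 -0.1136  0.01  ]
[ 0.44983039 -0.19171017  0.20128571] [-5.52476216e-01  2.42892283e-01 -3.00331506e-01  1.02764002e+00
 -6.02108083e-05  1.45564197e-01]
```

View pics/w1.png

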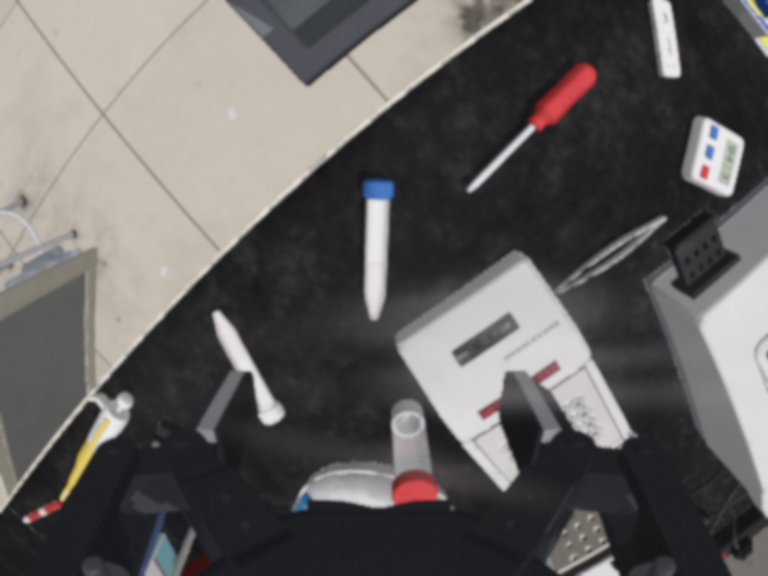

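Request:
drive_tool([
  [[0,0.1,5,0,0,3.5],[0,0.1,9,0,0,3.5],[0,0.1,12,0,0,3.5],[0,0.1,15,0,0,3.5],[0,0.1,17.5,0,0,3.5],[0,0.1,19,0,0,3.5],[0,0.1,19.8,0,0,3.5],[0,0.1,19.8,0,0,3.5]],
], gripper=0.5)

```text
time: 5.42
position: [0.4505, -0.1909, 0.0033]
eef_rot: [-3.142, -0.0, 2.383]
wrist_force: [-0.2, 0.0, 0.3]
gripper_width: 0.0428
gripper_force: 0.0
```

```bash
python3 - <<'E'
from h import *
look(["tube_cap","tube_tip"],fn="w2")
s=arm.read_state();print(s["position"],s["wrist_force"],s["gripper_width"])
R=Ro.from_euler("xyz",s["eef_rot"])
for n in["tube_cap","tube_tip"]:
  for r in spotter.tip_of(n,"wrist")[:1]: print(n,R.inv().apply(at("wrist",r["xy"],Z[n])-s["position"]))
E
```

```text
wrist tube_cap 0.63 [244.7 166.5] [ 0.4133 -0.1603  0.011 ]
wrist tube_tip 0.79 [251.3 327.7] [ 0.4905 -0.2293  0.008 ]
[ 0.45107609 -0.19122557  0.00400309] [ 0.80496617 -0.41343592 -0.52584238] 0.04304464415936293
tube_cap [ 0.0479466  -0.00343265 -0.00705669]
tube_tip [-0.05598387 -0.00039658 -0.00392831]
```

Request:
drive_tool([
  [[0,-0.2,0,0,0,0],[0,-0.2,0,0,0,0],[0,-0.2,0,0,0,0],[0,-0.2,0,0,0,0],[0,-0.2,0,0,0,0],[0,-0.2,0,0,0,0]],
], gripper=0, grip_force=25)

```text
time: 6.42
position: [0.4492, -0.1926, 0.0035]
eef_rot: [-3.141, 0.0, 2.383]
wrist_force: [-2.0, -0.2, 6.4]
gripper_width: 0.0154
gripper_force: 26.8
```

Request:
drive_tool([
  [[0,0,-2,0,0,0],[0,0,-6,0,0,0],[0,0,-12,0,0,0],[0,0,-18,0,0,0],[0,0,-18,0,0,0]],
])

```text
time: 7.05
position: [0.4516, -0.1936, 0.1875]
eef_rot: [3.14, 0.008, 2.383]
wrist_force: [-0.2, -0.6, -1.0]
gripper_width: 0.0151
gripper_force: 26.4
```

```bash
python3 - <<'E'
from h import *
s=arm.read_state();print(s["position"],s["gripper_width"],s["gripper_force"])
need((.44,.29,.20),np.radians(105))
E
```

```text
[ 0.45163078 -0.19364407  0.18746249] 0.015102619312071726 26.374339163303375
shift [34.1  34.31 -1.44] rot [ -0.1   0.5 -58.5]
shift [34.1  34.31 -1.44] rot [5.000e-01 1.000e-01 1.215e+02]
```

```bash
python3 - <<'E'
from h import *
need((.555,.33,.22),np.radians(106))
E
```

```text
shift [28.49 45.13 -3.38] rot [ -0.1   0.4 -59.5]
shift [28.49 45.13 -3.38] rot [5.000e-01 1.000e-01 1.205e+02]
```

Request:
drive_tool([
  [[28.5,45,-3.3,0,0,-59.5],[28.5,45,-3.3,0,0,-59.5],[28.5,45,-3.3,0,0,-59.5],[28.5,45,-3.3,0,0,-59.5],[28.5,45,-3.3,0,0,-59.5],[28.5,45,-3.3,0,0,-59.5],[28.5,45,-3.3,0,0,-59.5],[28.5,45,-3.3,0,0,-59.5],[28.5,45,-3.3,0,0,-59.5],[28.5,45,-3.3,0,0,-59.5],[28.5,45,-3.3,0,0,-59.5],[28.5,45,-3.3,0,0,-59.5],[28.5,45,-3.3,0,0,-59.5]],
])

```text
time: 8.68
position: [0.552, 0.3293, 0.2165]
eef_rot: [-3.142, 0.0, -2.863]
wrist_force: [1.0, 0.9, -0.6]
gripper_width: 0.015
gripper_force: 26.4
```

```bash
python3 - <<'E'
from h import *
s=arm.read_state();print(s["position"],s["eef_rot"],s["gripper_width"])
look(["driver_place","tube_place","cassette_place","service_tray","bar_grip","tube_cap","tube_tip"],fn="w3")
E
```

```text
[0.55203643 0.32932845 0.21646736] [-3.14159082e+00  3.17666390e-05 -2.86315835e+00] 0.01496725446752781
wrist driver_place 0.66 [290.8 130.1] [0.5006 0.3622 0.004 ]
wrist tube_place 0.56 [204.9 133.4] [0.5327 0.264  0.004 ]
wrist cassette_place 0.97 [250.1 129.8] [0.5132 0.3151 0.012 ]
wrist cassette_place 0.43 [254.3 327.7] [0.8033 0.4044 0.012 ]
wrist service_tray 0.61 [248.1 132.7] [0.5186 0.3141 0.    ]
wrist bar_grip 0.66 [252.7 130.4] [0.5032 0.3151 0.1   ]
wrist tube_cap 0.65 [253.8 163.1] [0.5507 0.3304 0.011 ]
wrist tube_tip 0.66 [253.3 329.8] [0.8123 0.4054 0.008 ]
```

View pics/w3.png

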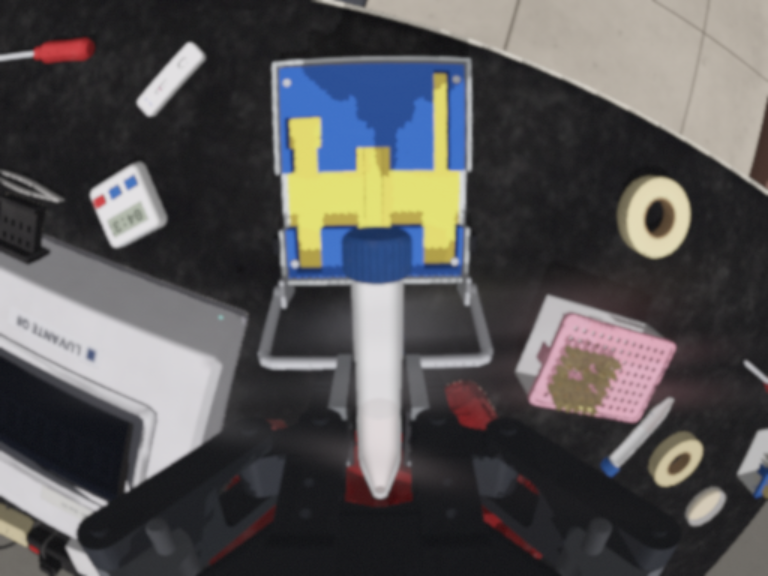

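```bash
cat > fit.py <<'E'
from h import *
from scipy.optimize import minimize
im=cv2.imread("pics/w3.png");im=cv2.resize(im,(512,384),interpolation=cv2.INTER_AREA)
hsv=cv2.cvtColor(im,cv2.COLOR_BGR2HSV);Y=cv2.inRange(hsv,(18,90,60),(38,255,255))>0
m=eyes.camera_model("wrist");ux=np.arange(160,330);uy=np.arange(20,200)
valid=np.ones((200,330),bool);valid[145:,228:278]=0
r=[(-22,22,-74,74),(22,55,38.5,65.5),(-99,-22,46,58),(-65,-41,-65.5,-38.5),(-41,-22,-62.25,-41.75),(22,57,-62.25,-41.75),(-40,40,-13,13)]
uu,vv=np.meshgrid(ux,uy)
def world(z):
    K=np.array(m["intrinsics"]);x=(uu-K[0,2])/K[0,0];y=(vv-K[1,2])/K[1,1];q=np.hypot(x,y)+1e-12
    d=np.stack([np.sin(q)*x/q,np.sin(q)*y/q,np.cos(q)],-1)@np.array(m["R"]);c=-np.array(m["R"]).T@np.array(m["t"])
    return c+d*((z-c[2])/d[...,2])[...,None]
for z in(.004,.013,.022):
    W=world(z)
    def soft(p):
        c,s=np.cos(p[2]),np.sin(p[2]);dx=W[...,0]-p[0];dy=W[...,1]-p[1];X=(c*dx+s*dy)*1e3;V=(-s*dx+c*dy)*1e3
        M=np.zeros(X.shape)
        for a,b,e,f in r: M=np.maximum(M,np.clip(np.minimum.reduce([X-a,b-X,V-e,f-V])/1.5+.5,0,1))
        return M
    v=valid[20:200,160:330];T=Y[20:200,160:330]
    f=lambda p:np.abs(soft(p)-T)[v].mean()
    b=minimize(f,[.515,.315,.28],method="Nelder-Mead",options=dict(initial_simplex=[[.515,.315,.28],[.525,.315,.28],[.515,.325,.28],[.515,.315,.33]],xatol=1e-5,fatol=1e-6))
    print(z,b.x,b.fun)
E
python3 fit.py
```

```text
0.004 [0.51670302 0.31541799 0.28975715] 0.03542910144241448
0.013 [0.51703346 0.3158067  0.28941029] 0.042809454562966066
0.022 [0.51645985 0.31542579 0.30381864] 0.054300846109039715
```

```bash
cat >> h.py <<'E'
T0=np.array([.5167,.3154]);TY=.290
def tray(x,y,z): c,s=np.cos(TY),np.sin(TY);return np.array([T0[0]+(c*x-s*y)/1e3,T0[1]+(s*x+c*y)/1e3,z/1e3])
def intray(P): c,s=np.cos(TY),np.sin(TY);d=np.array(P[:2])-T0;return np.round([(c*d[0]+s*d[1])*1e3,(-s*d[0]+c*d[1])*1e3],1)
E
python3 - <<'E'
from h import *
s=arm.read_state();R=Ro.from_euler("xyz",s["eef_rot"])
for n,xy in [("cap",(253.8,163.1)),("tip",(253.3,329.8)),("tip view",(380/1.5,495/1.5))]: print(n,R.inv().apply(at("wrist",xy,s["position"][2]+.007)-s["position"]))
need(tray(-5,-52,80),TY+np.pi/2)
E
```

```text
cap [ 0.05011272 -0.0001353  -0.00700248]
tip [-5.45606741e-02 -8.26996735e-05 -6.99729751e-03]
tip view [-5.47437766e-02 -6.13465644e-05 -6.99728825e-03]
shift [ 4.24 -5.66 13.63] rot [ 0.   0.  -0.6]
shift [ 4.24 -5.66 13.63] rot [  0.   -0.  179.4]
```

Request:
drive_tool([
  [[4,-5.7,6,0,0,-0.6],[4,-5.7,11,0,0,-0.6],[4,-5.7,15,0,0,-0.6],[4,-5.7,16,0,0,-0.6],[4,-5.7,16,0,0,-0.6],[4,-5.7,17.5,0,0,-0.6],[4,-5.7,18.5,0,0,-0.6],[4,-5.7,19.5,0,0,-0.6],[4,-5.7,20.2,0,0,-0.6],[4,-5.7,20.7,0,0,-0.6],[4,-5.7,20.7,0,0,-0.6]],
])

```text
time: 10.45
position: [0.529, 0.2644, 0.009]
eef_rot: [-3.142, -0.001, -2.851]
wrist_force: [-0.0, -0.4, -0.9]
gripper_width: 0.0156
gripper_force: 26.4
```

```bash
python3 - <<'E'
from h import *
s=arm.read_state();R=Ro.from_euler("xyz",s["eef_rot"]);print(s["position"],intray(s["position"]),s["wrist_force"],s["gripper_width"])
Z["tube_cap"]=.015;Z["tube_tip"]=.012
o=look(["tube_cap","tube_tip","cassette_place","tube_place"],fn="w4",k=1)
for n in o: print(n,intray(o[n]))
E
```

```text
[0.52900457 0.26438085 0.00896331] [ -2.8 -52.4] [-0.03865414 -0.35512016 -0.85331074] 0.015558302266585826
wrist tube_cap 0.79 [251.3 165.4] [0.4826 0.2491 0.015 ]
wrist tube_tip 0.69 [252.9 326.8] [0.5825 0.28   0.012 ]
wrist cassette_place 0.74 [349. 253.] [0.5151 0.316  0.012 ]
tube_cap [-51.6 -53.7]
tube_tip [ 52.9 -52.7]
cassette_place [-1.3  1. ]
```

View pics/w4.png

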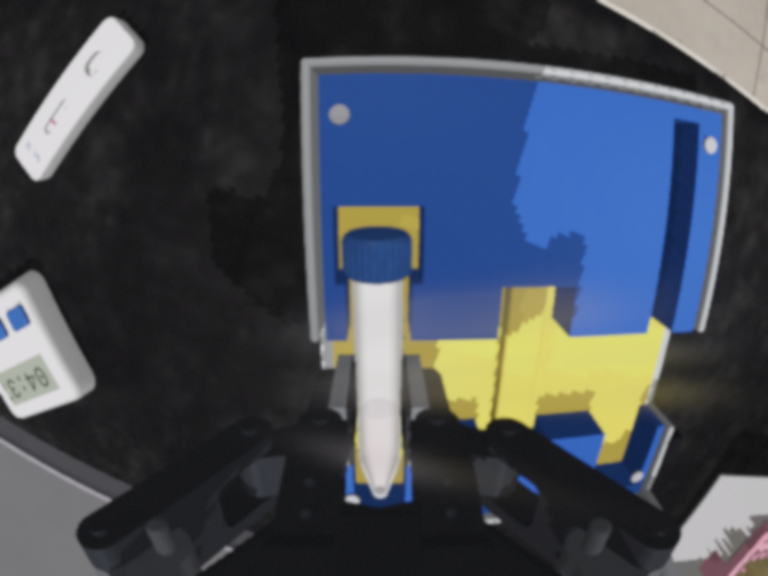

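Request:
drive_tool([
  [[0,0,0.1,0,0,0],[0,0,0.1,0,0,0],[0,0,0.1,0,0,0],[0,0,-2,0,0,0],[0,0,-6,0,0,0],[0,0,-12,0,0,0],[0,0,-16,0,0,0]],
], gripper=0.35)

```text
time: 11.58
position: [0.5298, 0.2647, 0.1721]
eef_rot: [3.141, 0.002, -2.851]
wrist_force: [0.1, 0.3, -0.1]
gripper_width: 0.0299
gripper_force: 0.0
```

```bash
python3 - <<'E'
from h import *
o=look(["tube_cap","tube_tip"],k=1)
for n in o: print(n,intray(o[n]))
s=arm.read_state();print(s["position"],s["gripper_width"])
need((.45,-.02,.20),np.radians(4))
E
```

```text
wrist tube_cap 0.94 [255.4 128.4] [0.4837 0.2537 0.011 ]
wrist tube_tip 0.84 [251.3 222.8] [0.5867 0.2801 0.008 ]
tube_cap [-49.3 -49.7]
tube_tip [ 56.9 -53.9]
[0.53066354 0.26496896 0.17162399] 0.0299751407861368
shift [ 15.87 -25.    -2.91] rot [  0.2   0.2 102.6]
shift [ 15.87 -25.    -2.91] rot [ -0.2   0.2 -77.4]
```

```bash
python3 - <<'E'
from h import *
need((.445,.03,.19),np.radians(4))
E
```

```text
shift [ 14.92 -20.06  -1.91] rot [  0.2   0.2 102.6]
shift [ 14.92 -20.06  -1.91] rot [ -0.2   0.2 -77.4]
```

Request:
drive_tool([
  [[15,-20,-2,0,0,-77.4],[15,-20,-2,0,0,-77.4],[15,-20,-2,0,0,-77.4],[15,-20,-2,0,0,-77.4],[15,-20,-2,0,0,-77.4],[15,-20,-2,0,0,-77.4],[15,-20,-2,0,0,-77.4],[15,-20,-2,0,0,-77.4],[15,-20,-2,0,0,-77.4],[15,-20,-2,0,0,-77.4]],
], gripper=0.6)

```text
time: 12.98
position: [0.4423, 0.03, 0.1887]
eef_rot: [3.141, 0.0, -1.502]
wrist_force: [-0.6, 0.5, 0.1]
gripper_width: 0.0512
gripper_force: 0.0
```

```bash
python3 - <<'E'
from h import *
s=arm.read_state();print(s["position"],s["eef_rot"])
o=look(["driver_butt","driver_tip","cassette"],k=2)
b,t=o["driver_butt"],o["driver_tip"];d=(b-t)[:2];L=np.linalg.norm(d);print(L,np.degrees(np.arctan2(d[1],d[0])))
g=t[:2]+d/L*(71.5+22)*1e-3;g2=b[:2]-d/L*.0495;print(g,g2);g=(g+g2)/2
need((g[0],g[1],.004),np.arctan2(d[1],d[0])+np.pi/2)
r=spotter.cut_out("driver_butt","wrist")[0];k=r["mask"];print(k.sum());v,u=np.where(k)
P=np.array([at("wrist",(a,c),.0105)[:2] for a,c in zip(u,v)]);q=(P-t[:2])@(d/L);print("extent along axis",np.percentile(q,[0,1,99,100]),"angle pca",np.degrees(np.arctan2(*np.linalg.svd(P-P.mean(0),full_matrices=False)[2][0][::-1])))
E
```

```text
[0.44231511 0.02995696 0.18870395] [ 3.14050192e+00  1.59837695e-04 -1.50248799e+00]
wrist driver_butt 0.89 [252.2 168.7] [0.4427 0.0281 0.01  ]
wrist driver_tip 0.81 [243.3  44.3] [ 0.4615 -0.1075  0.01  ]
wrist driver_tip 0.63 [213.1 317.4] [0.4837 0.2493 0.01  ]
wrist cassette 0.82 [236.1 239.2] [0.4563 0.1224 0.    ]
wrist cassette 0.67 [198.1 345.9] [0.5099 0.3281 0.    ]
0.13684381079668698 97.88355942515163
[ 0.44862703 -0.01484944] [ 0.44947142 -0.02094745]
shift [ 4.81 -0.31 18.52] rot [ 0.   0.  -3.9]
shift [ 4.81 -0.31 18.52] rot [  0.   -0.  176.1]
1329
extent along axis [-0.00128457  0.00352323  0.13925557  0.1406523 ] angle pca 96.6609016503844
```

Request:
drive_tool([
  [[4.8,-0.4,4,0,0,-3.4],[4.8,-0.4,8,0,0,-3.4],[4.8,-0.4,12,0,0,-3.4],[4.8,-0.4,15,0,0,-3.4],[4.8,-0.4,17,0,0,-3.4],[4.8,-0.4,18.4,0,0,-3.4],[4.8,-0.4,18.4,0,0,-3.4]],
])

```text
time: 14.1
position: [0.4496, -0.0176, 0.0048]
eef_rot: [3.14, 0.0, -1.441]
wrist_force: [0.4, 0.3, 0.3]
gripper_width: 0.0507
gripper_force: 0.0
```

```bash
python3 - <<'E'
from h import *
o=look(["driver_butt","driver_tip"],fn="w5",k=1)
s=arm.read_state();print(s["position"],s["wrist_force"],s["eef_rot"]);R=Ro.from_euler("xyz",s["eef_rot"])
for n in o: print(n,R.inv().apply(o[n]-s["position"]))
E
```

```text
wrist driver_tip 0.67 [256.1  75.5] [ 0.4604 -0.1091  0.01  ]
[ 0.45072386 -0.01781616  0.0060026 ] [ 0.81529408 -0.12021968 -0.34759541] [-3.14044462e+00 -3.95547361e-04 -1.44122378e+00]
driver_tip [ 0.0917312   0.00221783 -0.00396366]
```

View pics/w5.png

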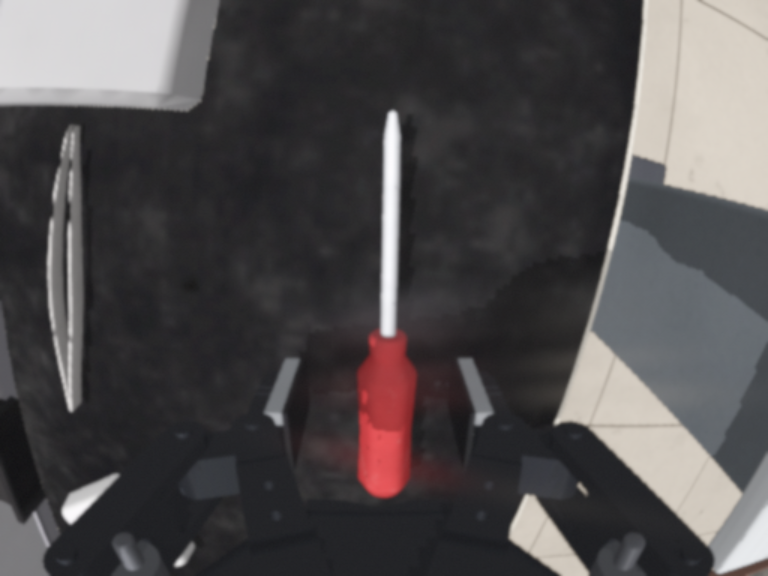

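Request:
drive_tool([
  [[0,0.2,0,0,0,0],[0,0.2,0,0,0,0],[0,0.2,0,0,0,0],[0,0.2,0,0,0,0],[0,0.2,0,0,0,0],[0,0.2,0,0,0,0]],
], gripper=0, grip_force=45)

```text
time: 15.0
position: [0.4482, -0.0181, 0.0059]
eef_rot: [-3.141, -0.0, -1.441]
wrist_force: [-0.7, 0.1, 8.1]
gripper_width: 0.019
gripper_force: 43.7
```

Request:
drive_tool([
  [[0,0.2,-3,0,0,0],[0,0.2,-8,0,0,0],[0,0.2,-13,0,0,0],[0,0.2,-16,0,0,0],[0,0.2,-16,0,0,0]],
])

```text
time: 15.62
position: [0.4477, -0.0185, 0.1676]
eef_rot: [-3.137, -0.002, -1.441]
wrist_force: [0.5, 0.0, -0.5]
gripper_width: 0.0187
gripper_force: 44.7
```

```bash
python3 - <<'E'
from h import *
o=look(["driver_butt","driver_tip"],fn="w6",k=1)
s=arm.read_state();print(s["position"],s["eef_rot"],s["gripper_width"]);R=Ro.from_euler("xyz",s["eef_rot"])
im=eyes.snapshot("wrist");hsv=cv2.cvtColor(im,cv2.COLOR_RGB2HSV)
for n in o:
  r=spotter.tip_of(n,"wrist")[0]["xy"];print(n,r,R.inv().apply(at("wrist",r,s["position"][2]+.005)-s["position"]))
k=spotter.cut_out("driver_tip","wrist")[0]["mask"];v,u=np.where(k);i=v.argmin();print(u[i],v[i],R.inv().apply(at("wrist",(u[v<v.min()+3].mean(),v[i]),s["position"][2]+.005)-s["position"]))
need(tray(0,52,150),TY+np.pi/2)
E
```

```text
wrist driver_butt 0.71 [253.4 321.2] [0.4209 0.1813 0.01  ]
wrist driver_tip 0.63 [247.8  73.4] [ 0.4668 -0.1222  0.01  ]
[ 0.44543708 -0.0180965   0.1645092 ] [ 3.14040750e+00  4.19148069e-04 -1.44123900e+00] 0.018601948098710703
driver_butt [252.6, 320.9] [-0.04704726 -0.00010915 -0.00498041]
driver_tip [246.3, 73.4] [ 0.09304203 -0.00323778 -0.00504284]
250 75 [ 0.09234642 -0.0015716  -0.00504057]
shift [-37.28 -10.54   1.45] rot [ 0.1 -0.  80.8]
shift [-37.28 -10.54   1.45] rot [  0.    0.1 -99.2]
```

Request:
drive_tool([
  [[-37.3,-10.5,0,0,0,81.8],[-37.3,-10.5,0,0,0,81.8],[-37.3,-10.5,0,0,0,81.8],[-37.3,-10.5,0,0,0,81.8],[-37.3,-10.5,0,0,0,81.8],[-37.3,-10.5,0,0,0,81.8],[-37.3,-10.5,0,0,0,81.8],[-37.3,-10.5,0,0,0,81.8],[-37.3,-10.5,1.5,0,0,81.8],[-37.3,-10.5,6,0,0,81.8],[-37.3,-10.5,11,0,0,81.8],[-37.3,-10.5,11,0,0,81.8],[-37.3,-10.5,11,0,0,81.8]],
])

```text
time: 17.6
position: [0.5027, 0.3656, 0.0566]
eef_rot: [3.141, 0.001, -2.869]
wrist_force: [-0.5, 0.8, 0.3]
gripper_width: 0.0184
gripper_force: 44.7
```

```bash
python3 - <<'E'
from h import *
s=arm.read_state();print(s["position"],s["eef_rot"],intray(s["position"]));z=s["position"][2]+.005
Z["driver_butt"]=Z["driver_tip"]=z;Z["tube_cap"]=.015;Z["tube_tip"]=.012
o=look(["driver_butt","driver_tip","tube_cap","tube_tip"],fn="w7",k=1)
for n in o: print(n,intray(o[n]))
need(tray(0,52,10),TY+np.pi/2)
E
```

```text
[0.50268271 0.36559185 0.05656467] [ 3.14135416e+00  9.73124827e-04 -2.86882189e+00] [ 0.9 52.1]
wrist driver_butt 0.61 [253.5 320. ] [0.5487 0.3785 0.0616]
wrist driver_tip 0.61 [247.1  74.6] [0.4159 0.338  0.0616]
wrist tube_cap 0.72 [ 98.4 150.2] [0.4834 0.2498 0.015 ]
wrist tube_tip 0.9 [123.6 277.6] [0.5844 0.2787 0.012 ]
driver_butt [48.7 51.3]
driver_tip [-90.2  50.5]
tube_cap [-50.6 -53.3]
tube_tip [ 54.4 -54.5]
shift [ 0.13 -0.02  4.69] rot [ 0.   0.1 -1. ]
shift [ 0.13 -0.02  4.69] rot [ 2.00e-01 -1.00e-01  1.79e+02]
```

View pics/w7.png

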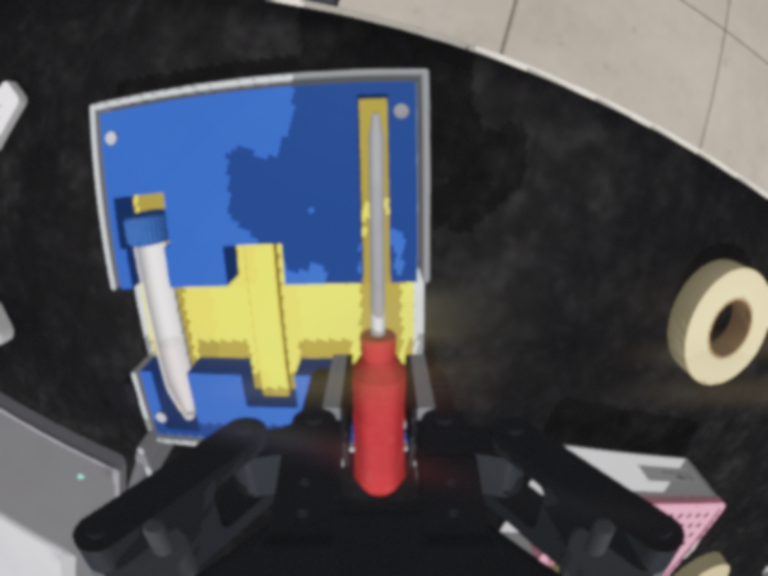

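Request:
drive_tool([
  [[0.15,0,1.5,0,0,-0.4],[0.15,0,2.5,0,0,-0.4],[0.15,0,3.3,0,0,-0.4],[0.15,0,4,0,0,-0.4],[0.15,0,4.4,0,0,-0.4],[0.15,0,4.6,0,0,-0.4],[0.15,0,4.65,0,0,-0.4]],
])

```text
time: 18.73
position: [0.5004, 0.3648, 0.0099]
eef_rot: [-3.141, 0.0, -2.862]
wrist_force: [-4.9, -3.4, 15.0]
gripper_width: 0.019
gripper_force: 46.2
```

Request:
drive_tool([
  [[0,0,0,0,0,0],[0,0,0,0,0,0],[0,0,0,0,0,0],[0,0,-2,0,0,0],[0,0,-6,0,0,0],[0,0,-12,0,0,0],[0,0,-15,0,0,0],[0,0,-15,0,0,0]],
], gripper=0.38)

```text
time: 19.73
position: [0.5021, 0.3657, 0.1615]
eef_rot: [3.14, 0.005, -2.862]
wrist_force: [-0.0, -0.5, -1.1]
gripper_width: 0.0323
gripper_force: 0.0
```

```bash
python3 - <<'E'
from h import *
s=arm.read_state();print(s["position"],s["eef_rot"],s["gripper_width"])
Z["driver_butt"]=Z["driver_tip"]=.014
Z["tube_cap"]=.015;Z["tube_tip"]=.012
o=look(["driver_butt","driver_tip","tube_cap","tube_tip"],k=1)
for n in o: print(n,intray(o[n]))
o=look(["cassette"],("wrist","top"),k=2)
need((.50,.16,.17),np.radians(50))
E
```

```text
[0.50211543 0.36571118 0.16154965] [ 3.14041294  0.0049063  -2.86181996] 0.03228195149291856
wrist driver_butt 0.93 [250.8 221.4] [0.5507 0.3777 0.014 ]
wrist driver_tip 0.82 [249.5  81.7] [0.4125 0.3367 0.014 ]
wrist tube_cap 0.89 [148.7 127. ] [0.4804 0.2506 0.015 ]
wrist tube_tip 0.56 [157.7 223.7] [0.5842 0.279  0.012 ]
driver_butt [50.4 50. ]
driver_tip [-93.7  50.2]
tube_cap [-53.3 -51.7]
tube_tip [ 54.3 -54.2]
wrist cassette 0.82 [61.2 91.1] [0.4619 0.1259 0.    ]
top cassette 0.7 [222.7 198.1] [0.4548 0.1247 0.    ]
top cassette 0.38 [149.7 180. ] [0.5094 0.3557 0.    ]
shift [  5.67 -19.66  -1.18] rot [-0.  -0.1 56. ]
shift [  5.67 -19.66  -1.18] rot [ 1.00e-01 -1.00e-01 -1.24e+02]
```

```bash
python3 - <<'E'
from h import *
need((.485,.105,.18),np.radians(50))
E
```

```text
shift [  8.64 -24.53  -2.18] rot [-0.  -0.1 56. ]
shift [  8.64 -24.53  -2.18] rot [ 1.00e-01 -1.00e-01 -1.24e+02]
```

Request:
drive_tool([
  [[8.6,-24.5,-2.2,0,0,56],[8.6,-24.5,-2.2,0,0,56],[8.6,-24.5,-2.2,0,0,56],[8.6,-24.5,-2.2,0,0,56],[8.6,-24.5,-2.2,0,0,56],[8.6,-24.5,-2.2,0,0,56],[8.6,-24.5,-2.2,0,0,56],[8.6,-24.5,-2.2,0,0,56]],
], gripper=0.6)

```text
time: 21.18
position: [0.4855, 0.1058, 0.1807]
eef_rot: [-3.141, -0.0, 2.445]
wrist_force: [-0.3, -0.2, 0.1]
gripper_width: 0.0511
gripper_force: 0.0
```

```bash
python3 - <<'E'
from h import *
s=arm.read_state();print(s["position"],s["eef_rot"])
o=look(["cassette"],k=1,fn="w8")
k=spotter.cut_out("cassette","wrist")[0]["mask"];ct=max(cv2.findContours(k.astype(np.uint8),0,1)[0],key=cv2.contourArea)[:,0,:]
P=np.array([at("wrist",c,.009)[:2] for c in ct]).astype(np.float32)*1000;r=cv2.minAreaRect(P);print(r)
b=cv2.boxPoints(r);e=[b[1]-b[0],b[2]-b[1]];d=max(e,key=np.linalg.norm);a=np.arctan2(d[1],d[0]);print(np.degrees(a))
need((r[0][0]/1e3,r[0][1]/1e3,.003),a+np.pi/2)
E
```

```text
[0.48548455 0.10577567 0.1806858 ] [-3.14143393e+00 -1.50992514e-04  2.44533026e+00]
wrist cassette 0.91 [246.4 145.5] [0.4614 0.1179 0.    ]
((459.22479248046875, 122.24595642089844), (19.894163131713867, 69.30824279785156), 56.690433502197266)
-33.30957
shift [ 3.06 -0.43 17.77] rot [-0.  -0.  -6.6]
shift [ 3.06 -0.43 17.77] rot [ -0.    0.  173.4]
```

Request:
drive_tool([
  [[3.1,-0.4,4,0,0,-6.6],[3.1,-0.4,8,0,0,-6.6],[3.1,-0.4,12,0,0,-6.6],[3.1,-0.4,15,0,0,-6.6],[3.1,-0.4,17,0,0,-6.6],[3.1,-0.4,17.8,0,0,-6.6],[3.1,-0.4,17.8,0,0,-6.6]],
])

```text
time: 22.2
position: [0.4591, 0.1225, 0.0028]
eef_rot: [-3.141, -0.0, 2.559]
wrist_force: [-0.3, 0.8, -0.2]
gripper_width: 0.0511
gripper_force: 0.0
```

Request:
drive_tool([
  [[0,0,0,0,0,0],[0,0,0,0,0,0],[0,0,0,0,0,0],[0,0,0,0,0,0],[0,0,0,0,0,0],[0,0,0,0,0,0]],
], gripper=0, grip_force=30)

```text
time: 22.95
position: [0.4599, 0.1225, 0.0037]
eef_rot: [3.141, 0.001, 2.559]
wrist_force: [-1.0, -0.6, 6.1]
gripper_width: 0.0187
gripper_force: 30.1
```

Request:
drive_tool([
  [[0,0,-2,0,0,0],[0,0,-6,0,0,0],[0,0,-11,0,0,0],[0,0,-15,0,0,0],[0,0,-15,0,0,0],[0,0,-15,0,0,0]],
])

```text
time: 23.7
position: [0.459, 0.1224, 0.1525]
eef_rot: [-3.142, 0.0, 2.559]
wrist_force: [0.4, -0.8, -1.6]
gripper_width: 0.0183
gripper_force: 29.5
```

```bash
cat > c.py <<'E'
from h import *
s=arm.read_state();print(s["position"],s["eef_rot"],s["gripper_width"]);R=Ro.from_euler("xyz",s["eef_rot"])
im=eyes.snapshot("wrist");cv2.imwrite("pics/w9.png",im[:,:,::-1])
for q in spotter.cut_out("cassette","wrist")[:2]:
    k=q["mask"];v,u=np.where(k);print(q["p"],q["xy"],k.sum())
    for e in(u[v<v.min()+2].mean(),v.min()),(u[v>v.max()-2].mean(),v.max()): print(e,R.inv().apply(at("wrist",e,s["position"][2]+.0065)-s["position"]))
need(tray(0,0,150),TY+np.pi/2)
E
python3 c.py
```

```text
[0.45895862 0.12240103 0.15253603] [-3.14155813e+00  6.61399432e-06  2.55908601e+00] 0.018284795338941614
0.7 [249.5, 243.5] 4200
(np.float64(252.5), np.int64(188)) [ 0.03791469 -0.00033159 -0.00650024]
(np.float64(250.375), np.int64(304)) [-0.03252381 -0.00145567 -0.00649973]
shift [ 5.75 19.33  0.16] rot [ -0.   -0.1 -50. ]
shift [ 5.75 19.33  0.16] rot [-1.0e-01  0.0e+00  1.3e+02]
```

```bash
python3 - <<'E'
from h import *
need(tray(2.7,0,50),TY+np.pi/2)
E
```

```text
shift [ 5.56 19.55 10.16] rot [ -0.   -0.1 -50. ]
shift [ 5.56 19.55 10.16] rot [-1.0e-01  0.0e+00  1.3e+02]
```

Request:
drive_tool([
  [[5.6,19.5,0,0,0,-50],[5.6,19.5,0,0,0,-50],[5.6,19.5,0,0,0,-50],[5.6,19.5,0,0,0,-50],[5.6,19.5,0,0,0,-50],[5.6,19.5,0,0,0,-50],[5.6,19.5,5,0,0,-50],[5.6,19.5,10,0,0,-50],[5.6,19.5,10,0,0,-50],[5.6,19.5,10,0,0,-50]],
])

```text
time: 25.05
position: [0.5205, 0.3162, 0.0542]
eef_rot: [3.141, 0.001, -2.853]
wrist_force: [0.7, -0.7, 0.2]
gripper_width: 0.0186
gripper_force: 29.6
```

```bash
sed -i '/^need/d' c.py; cat >> c.py <<'E'
print(intray(s["position"]));need(tray(2.7,0,15),TY+np.pi/2)
Z["driver_butt"]=Z["driver_tip"]=.014;Z["tube_cap"]=.015;Z["tube_tip"]=.012
o=look(["driver_butt","driver_tip","tube_cap","tube_tip"],("wrist",),k=1)
for n in o: print(n,intray(o[n]))
E
python3 c.py
```

```text
[0.52053574 0.31621656 0.0542022 ] [ 3.14143813e+00  1.19945192e-03 -2.85307057e+00] 0.01861537320022023
0.78 [249.4, 242.8] 4187
(np.float64(251.61111111111111), np.int64(187)) [ 0.0372318  -0.00096218 -0.00654481]
(np.float64(252.27450980392157), np.int64(303)) [-0.03404192 -0.00050458 -0.00645925]
[ 3.9 -0.3]
shift [0.22 0.01 4.  ] rot [ 0.   0.2 -0. ]
shift [0.22 0.01 4.  ] rot [  0.3  -0.  180. ]
wrist driver_tip 0.63 [335.8  71.5] [0.4128 0.3373 0.014 ]
wrist tube_cap 0.61 [169.8 137.3] [0.4823 0.25   0.015 ]
wrist tube_tip 0.6 [184.9 277.9] [0.5847 0.281  0.012 ]
driver_tip [-93.3  50.7]
tube_cap [-51.7 -52.8]
tube_tip [ 55.4 -52.4]
```

View pics/w9.png

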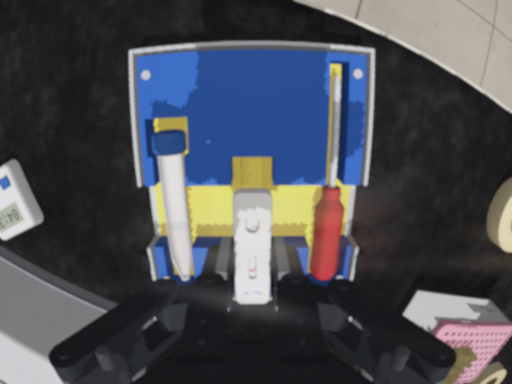

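Request:
drive_tool([
  [[0.15,0,1.2,0,0,0],[0.15,0,2.2,0,0,0],[0.15,0,3,0,0,0],[0.15,0,3.5,0,0,0],[0.15,0,3.8,0,0,0],[0.15,0,3.85,0,0,0]],
])

```text
time: 26.15
position: [0.518, 0.3156, 0.0156]
eef_rot: [-3.141, -0.0, -2.851]
wrist_force: [-7.3, -4.3, 21.1]
gripper_width: 0.0185
gripper_force: 31.8
```

Request:
drive_tool([
  [[0,0,0,0,0,0],[0,0,0,0,0,0],[0,0,0,0,0,0],[0,0,-2,0,0,0],[0,0,-6,0,0,0],[0,0,-12,0,0,0],[0,0,-15,0,0,0],[0,0,-15,0,0,0]],
], gripper=0.32)

```text
time: 27.15
position: [0.5199, 0.3164, 0.1669]
eef_rot: [3.141, 0.005, -2.851]
wrist_force: [0.3, 0.1, -0.3]
gripper_width: 0.0273
gripper_force: 0.0
```

```bash
cat > d.py <<'E'
from h import *
s=arm.read_state();print(s["position"],s["eef_rot"],s["gripper_width"])
Z.update(driver_butt=.014,driver_tip=.014,tube_cap=.015,tube_tip=.012,cassette=.012)
o=look(["driver_butt","driver_tip","tube_cap","tube_tip","cassette"],("wrist",),k=1,fn="w10")
for n in o: print(n,intray(o[n]))
k=spotter.cut_out("cassette","wrist")[0]["mask"];ct=max(cv2.findContours(k.astype(np.uint8),0,1)[0],key=cv2.contourArea)[:,0,:]
r=cv2.minAreaRect(np.array([intray(at("wrist",c,.021)) for c in ct]).astype(np.float32));print("cassette",r)
k=spotter.cut_out("bar_grip","wrist")
ob=[]
for c in("scene","top"):
    eyes.snapshot(c);q=spotter.tip_of("bar_grip",c)[:2];print(c,[(a["p"],a["xy"]) for a in q]);ob.append(ray(c,q[0]["xy"])) if q else 0
if len(ob)==2: P=tri(ob);print("bar",P,intray(P))
for a in(1.7,1.8,1.9): print(a,72-72*np.cos(a),31+72*np.sin(a))
E
python3 d.py
```

```text
[0.51990113 0.31641331 0.16692385] [ 3.14090587  0.00488008 -2.85142828] 0.027304347501183344
wrist driver_butt 0.53 [200.7 168.3] [0.5284 0.263  0.014 ]
wrist driver_tip 0.93 [302.3  81.7] [0.4146 0.3355 0.014 ]
wrist tube_cap 0.73 [199.1 120.6] [0.4809 0.2492 0.015 ]
wrist tube_tip 0.75 [204.7 219.1] [0.5837 0.2804 0.012 ]
wrist cassette 0.56 [252.9 174. ] [0.5195 0.3165 0.012 ]
driver_butt [ -3.8 -53.6]
driver_tip [-92.1  48.5]
tube_cap [-53.2 -53.2]
tube_tip [ 54.2 -52.7]
cassette [3.  0.3]
cassette ((-3.8628616333007812, -0.9447288513183594), (68.07225799560547, 19.52164077758789), 0.7329543828964233)
scene [(0.62, [165.3, 248.1]), (0.52, [131.3, 242.8])]
top [(0.49, [142.4, 141.7])]
bar [0.56944301 0.32157565 0.10984583] [52.3 -9.2]
1.7 81.27680358927778 102.39986635257773
1.8 88.35855081790227 101.11702942323005
1.9 95.27684881417224 99.13360631349384
```

View pics/w10.png

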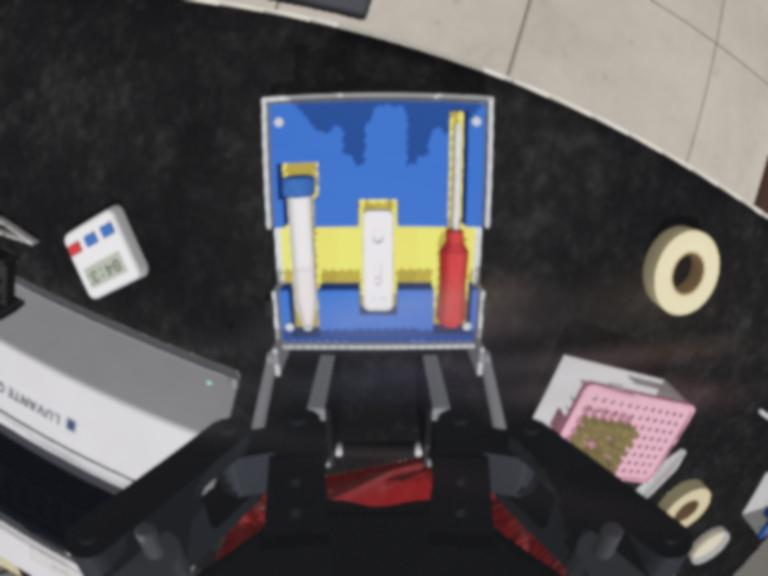

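```bash
python3 - <<'E'
from h import *
s=arm.read_state();print(s["position"],s["eef_rot"])
im=eyes.snapshot("wrist");col=im[115:225,248:256].mean(1).astype(int)
for v in range(125,217):
    if v<145 or v>196: print(v,col[v-115],[intray(at("wrist",(252,v),z))[0] for z in(.012,.021)])
E
```

```text
[0.51820434 0.31561083 0.16407185] [-3.14152327e+00 -3.81560862e-04 -2.85141769e+00]
125 [ 68 119 205] [np.float64(-50.6), np.float64(-51.5)]
126 [ 68 118 204] [np.float64(-49.6), np.float64(-50.5)]
127 [ 68 119 204] [np.float64(-48.6), np.float64(-49.5)]
128 [ 67 119 205] [np.float64(-47.6), np.float64(-48.6)]
129 [ 68 118 205] [np.float64(-46.6), np.float64(-47.6)]
130 [ 68 119 205] [np.float64(-45.6), np.float64(-46.6)]
131 [ 68 120 205] [np.float64(-44.6), np.float64(-45.6)]
132 [ 69 120 205] [np.float64(-43.6), np.float64(-44.7)]
133 [ 69 120 205] [np.float64(-42.5), np.float64(-43.7)]
134 [ 84 126 203] [np.float64(-41.5), np.float64(-42.7)]
135 [140 156 192] [np.float64(-40.5), np.float64(-41.7)]
136 [193 193 159] [np.float64(-39.5), np.float64(-40.8)]
137 [213 207 122] [np.float64(-38.5), np.float64(-39.8)]
138 [208 198 101] [np.float64(-37.5), np.float64(-38.8)]
139 [195 180  87] [np.float64(-36.5), np.float64(-37.8)]
140 [187 170  82] [np.float64(-35.5), np.float64(-36.8)]
141 [181 165  89] [np.float64(-34.5), np.float64(-35.9)]
142 [172 161 120] [np.float64(-33.5), np.float
[... 524 characters left out ...]
27] [np.float64(32.6), np.float64(29.2)]
205 [227 225 227] [np.float64(33.7), np.float64(30.3)]
206 [226 225 226] [np.float64(34.9), np.float64(31.4)]
207 [225 223 225] [np.float64(36.0), np.float64(32.5)]
208 [221 220 221] [np.float64(37.2), np.float64(33.6)]
209 [211 209 212] [np.float64(38.3), np.float64(34.7)]
210 [181 179 185] [np.float64(39.5), np.float64(35.8)]
211 [130 132 147] [np.float64(40.6), np.float64(36.9)]
212 [ 97 106 142] [np.float64(41.8), np.float64(38.0)]
213 [ 96 115 171] [np.float64(42.9), np.float64(39.2)]
214 [100 127 193] [np.float64(44.1), np.float64(40.3)]
215 [102 133 202] [np.float64(45.3), np.float64(41.4)]
216 [102 134 204] [np.float64(46.4), np.float64(42.6)]
```

Request:
drive_tool([
  [[-4,0,0,0,0,0],[-8,0,0,0,0,0],[-11.5,0,0,0,0,0],[-11.5,0,0,0,0,0],[-11.5,0,2,0,0,0],[-11.5,0,4,0,0,0],[-11.5,0,6,0,0,0],[-11.5,0,7.7,0,0,0],[-11.5,0,7.7,0,0,0]],
], gripper=0)

```text
time: 28.92
position: [0.6272, 0.3481, 0.086]
eef_rot: [-3.141, -0.003, -2.851]
wrist_force: [0.1, -0.3, -0.2]
gripper_width: -0.0003
gripper_force: 0.0
```

```bash
python3 - <<'E'
from h import *
s=arm.read_state();print(s["position"],intray(s["position"]),s["wrist_force"],s["gripper_width"])
im=eyes.snapshot("wrist");cv2.imwrite("pics/w11.png",im[:,:,::-1])
E
```

```text
[0.62720537 0.34812822 0.08600791] [115.2  -0.2] [ 0.13902452 -0.26636758 -0.22739018] -0.0003092843251060749
```

View pics/w11.png

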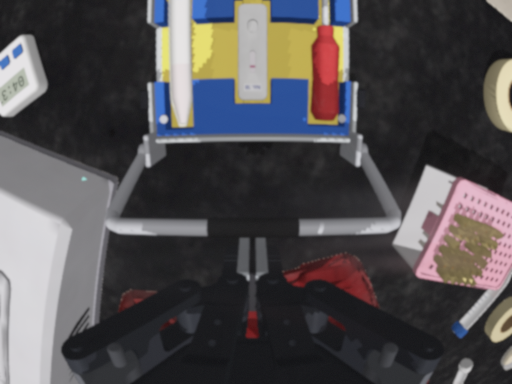

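Request:
drive_tool([
  [[1,0,0,0,0,0],[2,0,0,0,0,0],[3,0,0,0,0,0],[4,0,0,0,0,0],[5,0,0.3,0,0,0],[6,0,0.6,0,0,0],[7.2,0,1,0,0,0],[7.2,0,1,0,0,0]],
])

```text
time: 29.98
position: [0.5581, 0.3275, 0.0769]
eef_rot: [-3.141, -0.002, -2.851]
wrist_force: [-0.4, 0.3, 0.1]
gripper_width: -0.0
gripper_force: 0.0
```

Request:
drive_tool([
  [[-0.5,0,-1,0,0,0],[-0.5,0,-4,0,0,0],[1,0,-5.5,0,0,0],[2,0,-5.5,0,0,0],[2,0,-5.5,0,0,0]],
])

```text
time: 30.6
position: [0.5399, 0.3221, 0.1321]
eef_rot: [-3.142, -0.001, -2.851]
wrist_force: [0.1, 0.3, 0.1]
gripper_width: -0.0003
gripper_force: 0.0
```

```bash
python3 - <<'E'
from h import *
s=arm.read_state();print(s["position"],intray(s["position"]),s["wrist_force"])
ob=[]
for c in("scene","top"):
    im=eyes.snapshot(c);cv2.imwrite(f"pics/{c}1.png",im[:,:,::-1])
a=cv2.imread("pics/scene1.png")[190:320,80:260];b=cv2.imread("pics/top1.png")[110:240,100:260]
cv2.imwrite("pics/both.png",cv2.hconcat([cv2.resize(a,(415,300)),cv2.resize(b,(369,300))]))
E
```

```text
[0.5399082  0.3221071  0.13214958] [24.2 -0.2] [0.06379757 0.33995309 0.09929993]
```

View pics/both.png

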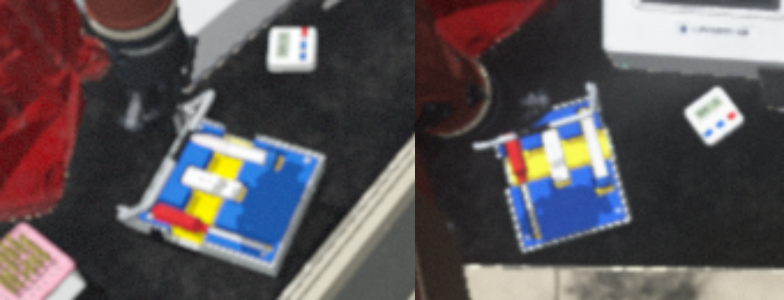

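```bash
python3 - <<'E'
from h import *
for a,b in[((133,282),(127.3,172.8)),((172,231),(176.7,149))]:
    P=tri([ray("scene",a),ray("top",b)]);print(P,intray(P))
E
```

```text
[0.53321912 0.40847112 0.07020026] [42.4 84.5]
[0.58455487 0.24859223 0.06884151] [ 45.9 -83.4]
```

Request:
drive_tool([
  [[0,0,3.2,0,0,0],[0.2,0,4,0,0,0],[0.5,0,4.5,0,0,0],[0.8,0,5,0,0,0],[1.2,0,5.6,0,0,0],[1.6,0,6.2,0,0,0],[1.9,0,6.9,0,0,0],[2.2,0,7.6,0,0,0],[2.3,0,8.2,0,0,0],[2.4,0,8.8,0,0,0],[2.4,0,9.3,0,0,0],[2.4,0,9.6,0,0,0],[2.4,0,9.7,0,0,0],[2.4,0,9.75,0,0,0],[2.4,0,9.75,0,0,0]],
])

```text
time: 32.58
position: [0.5174, 0.3154, 0.0357]
eef_rot: [-3.142, 0.0, -2.851]
wrist_force: [-4.5, -1.2, 11.1]
gripper_width: -0.0001
gripper_force: 5.2
```

```bash
python3 - <<'E'
from h import *
s=arm.read_state();print(s["position"],intray(s["position"]),s["wrist_force"])
im=eyes.snapshot("wrist");cv2.imwrite("pics/w12.png",im[:,:,::-1])
E
```

```text
[0.51743575 0.31539348 0.03569556] [ 0.7 -0.2] [-4.51678603 -1.22910242 11.14373739]
```

View pics/w12.png

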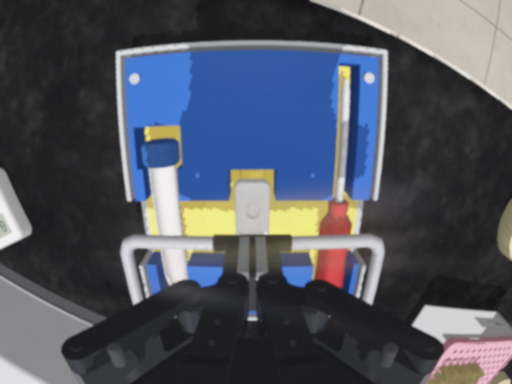

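Request:
drive_tool([
  [[0,0,0.1,0,0,0],[0,0,0.1,0,0,0],[0,0,-1,0,0,0],[0,0,-4,0,0,0],[0,0,-8,0,0,0],[0,0,-13,0,0,0],[0,0,-13,0,0,0],[0,0,-13,0,0,0]],
])

```text
time: 33.62
position: [0.5173, 0.3153, 0.1646]
eef_rot: [3.142, 0.0, -2.852]
wrist_force: [-0.3, 0.8, -0.7]
gripper_width: 0.0001
gripper_force: 0.0
```

```bash
python3 d.py | head -20; python3 - <<'E'
from h import *
r=spotter.tip_of("bar_grip","wrist")
eyes.snapshot("wrist")
for q in spotter.tip_of("bar_grip","wrist")[:2]: print(q["p"],q["xy"],intray(at("wrist",q["xy"],.031)))
E
```

```text
[0.5173213  0.31532186 0.16459846] [ 3.14159249e+00  1.21559486e-04 -2.85151351e+00] 0.0001230775880950064
wrist driver_butt 0.88 [299.4 217.6] [0.5473 0.377  0.014 ]
wrist driver_tip 0.96 [303.9  84.7] [0.4139 0.3363 0.014 ]
wrist tube_cap 0.98 [199.3 123.8] [0.4805 0.2492 0.015 ]
wrist tube_tip 0.91 [208.1 224.4] [0.5844 0.2842 0.012 ]
wrist cassette 0.56 [252.  174.6] [0.5165 0.3143 0.012 ]
driver_butt [46.9 50.3]
driver_tip [-92.6  49.4]
tube_cap [-53.6 -53.1]
tube_tip [ 56.  -49.2]
cassette [-0.5 -1. ]
cassette ((-19.75, -1.1000003814697266), (19.799999237060547, 31.099998474121094), 90.0)
scene [(0.57, [171.6, 272.7]), (0.55, [168.1, 269.5])]
top [(0.77, [158.6, 177.7])]
bar [0.51410546 0.32251763 0.01416849] [-0.5  7.6]
1.7 81.27680358927778 102.39986635257773
1.8 88.35855081790227 101.11702942323005
1.9 95.27684881417224 99.13360631349384
0.76 [252.5, 176.7] [-3.5 -0.5]
0.34 [252.5, 178.4] [-1.8 -0.5]
```

View pics/w10.png

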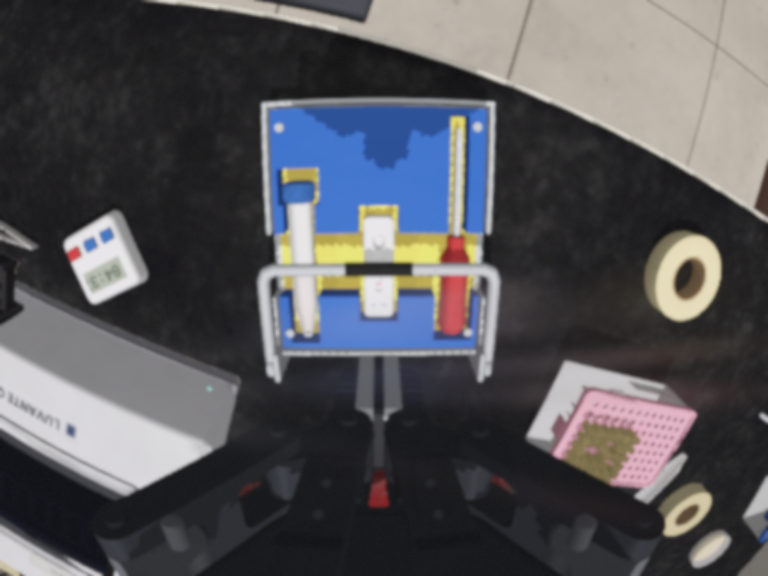

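The view shows the bar level over the channel (view row 269). The tube, cassette and screwdriver lie in their own compartments, and nothing is touching the robot.

```bash
python3 -c "
from plant import arm
print(arm.close_job())"
```

```text
the job is handed in; nothing more can be done
None
```

I handed the job in: the screwdriver, blue-capped tube and cassette lie in their compartments with the bar closed over them, and nothing else was handled; the hand-in call returned no verdict.

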